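# Find the rattling casting case and hold it out

## Robot

A 6-joint arm with a two-finger parallel gripper is mounted at the origin on the work surface. World frame = base frame: x ahead of the robot, y to its left, z up, the work surface at z = 0. Lengths are in m, angles in degrees, forces in N, time in s.
With the tool pointing down it reaches from about 0.4 to 0.825 m from the base axis. Payload 7 kg.
Tool frame: the origin (TCP) lies on the centre line of the jaws, within the pads' length; the fingertips stand 19 mm ahead of it and the grasp point (between the pads) is the TCP (r.tip_extent is the distance from the TCP to the fingertips, in m); z points along the fingers, y is the line along which they close (so a half turn about z gives the same grasp; the last joint's range is limited). The gripper opens to 88 mm and grips with 3 to 60 N. Pads are 19 mm wide; open, the fingers measure 130 mm over their backs; the gripper's body (78 mm by 193 mm) begins 47 mm behind the grasp point.
Start: joints at [92.538, 20.546, 0.682, 0, -70.136, -16.507], TCP at [0.163, 0.655, 0.246] pointing down, gripper open.
Joint ranges: [-176.03, 176.03], [-82.01, 121.73], [-58.28, 71.71], [-173.87, 95.51], [-174.79, -0.11], [-173.66, 173.66]. Speed limits (degrees/s): [136.94, 136.94, 172.46, 180, 180, 180].

## Interface

Orientations are given as [roll, pitch, yaw] about the fixed x, y, z axes, in that order (R = Rz(yaw) Ry(pitch) Rx(roll)).
In Python, from plant import r gives the robot as it stands. The module is installed in compiled form; this text tells all that it offers.
- The arm moves only by the tool jog_arm, never from a script. Its argument "deltas" is a list that holds one entry, the list of rows, each a list of 5 numbers: the opening, from -1 (shut) to 1 (fully open), then the shift along the world's x, y, z in cm, then the turn about the world's z in rad. In form: [[[claw, dx, dy, dz, turn], ...]]. A call has 1 to 8 rows; each row shifts and turns the commanded pose from where the row before left it; what a row does not reach is not made up. A row lasts 1/8 s, in which the tool goes at most 62.5 mm and 10.7 degrees, less where a joint would pass 70% of its speed; a pose out of reach is approached as far as the arm can. A call with a gripper value outside its range is refused whole. The fingers move at their own pace and stop on an object; "force" is the grip in N (left out, the last holds). Time passes only in rows, so rows that do not move let the fingers close. It gives the time, the measured TCP pose, the force, the opening and the grip force at its end, in the units of the state.
- r.get_state(): the state, without advancing time (a new reading comes with each control period).
- r.capture(name): name is "scene" or "top" or "wrist"; returns the picture (384x512x3 uint8, blue, green, red); there is no depth.
- r.camera_info(name): a dict with "fx", "fy", "cx", "cy" (pixels), "view" (4x4, takes a point from world to camera coordinates). Camera axes: x right, y up, looking along -z (the intrinsics and any distortion apply to the point x, -y, -z); pixel columns grow to the right and rows downward; lengths in m; the calibration is good to about 2 mm. A picture is of the moment at which its call begins: read the wrist's pose just before it. camera_info takes no time and is no camera call; for the wrist camera it gives the pose at the moment of the call.
- r.close_job(): hands the job in; it is judged then, once.
The state is a dict: "time_s": time; "joints": joint angles; "qd": joint speeds; "joint_torque": joint torques, N m; "tcp_pos": TCP position; "eef_rot": TCP orientation; "contact_force": force on the tool from outside, world axes, zero at the start; "moment": the same for the moment, N m; "gripper_width": finger opening in m; "gripper_force": force on a finger pad.
Only numpy, scipy, OpenCV 4.12 (cv2) and the standard library are available. Lean on these libraries where they do the work, as an engineer would, in place of code of your own. Each camera call takes 0.05 s, during which the arm holds its last target. There are 200 camera calls.

## Task

One of the three sealed white cases has a casting loose inside: lift them and shake or tip them end to end to find the one that rattles, gripping gently (keep the grip under 50 N, or the plastic cracks). Put any quiet case back flat on the desk where it stood, and finish while holding the rattling case level and still about 15 cm above the middle of the hand-over pad, without letting go. Leave the plaster tooth model and the small carton alone.

Things in the scene. Friction and masses are not known exactly. Their poses are not given: they have to be found in the camera images.
- case_a: one of three identical sealed white plastic cases: 130 mm long (own x), 56 wide (own y), 42 high (own z), flat long sides to grip; latch at -x end. 0.12 to 0.25 kg empty, differing. Lies flat, long axis within 0.4 rad of world x. Origin: centre of underside. Any one of the three holds a loose 90 g metal casting; in the other two nothing moves.
- case_b: one of three identical sealed white plastic cases: 130 mm long (own x), 56 wide (own y), 42 high (own z), flat long sides to grip; latch at -x end. 0.12 to 0.25 kg empty, differing. Lies flat, long axis within 0.4 rad of world x. Origin: centre of underside. The loose casting slides up to 86 mm along own x when tipped over 10 degrees (friction 0.15) or jerked that way, and stays put when level.
- case_c: one of three identical sealed white plastic cases: 130 mm long (own x), 56 wide (own y), 42 high (own z), flat long sides to grip; latch at -x end. 0.12 to 0.25 kg empty, differing. Lies flat, long axis within 0.4 rad of world x. Origin: centre of underside. End to end, the loose casting shifts the moment of a held level case by about 0.075 N m.
- pad: thin fixed fabric hand-over pad on the desk, 110 mm (own x) by 180 mm (own y), 3 mm thick; origin: centre of its underside
- arch: bystander: plaster dental arch model, 58 x 66 mm base, 27 mm high; origin: centre of the underside
- slips: bystander: small square carton of cover slips, 50 x 50 x 34 mm; origin: centre of the underside
Not all that is in view belongs to the job. Leave any blue or red look-alike of the case_b alone.

How it is judged (in metres and radians):
On the way:
1. the case with the loose casting is lifted off the desk and shaken or tipped so that the casting slides to its other end (((distance between casting_c0 and case_a below 0.065 m and height (world z) of case_a above 0.04 m and x of casting_c0 in the frame of case_a above 0.015 m) or (distance between casting_c0 and case_b below 0.065 m and height (world z) of case_b above 0.04 m and x of casting_c0 in the frame of case_b above 0.015 m) or (distance between casting_c0 and case_c below 0.065 m and height (world z) of case_c above 0.04 m and x of casting_c0 in the frame of case_c above 0.015 m))).
At the end, for the whole second after the job is handed in: The case with the loose casting is held by the fingers, its centre within 45 mm (horizontally) of the pad's centre, its underside 100 to 220 mm above the desk, level within 0.2 rad and still; the other two lie flat on the desk within 60 mm of where they stood (((distance between casting_c0 and case_a below 0.065 m and horizontal distance between case_a and pad below 0.045 m and height (world z) of case_a between 0.1 and 0.22 m and angle between case_a's own z axis and vertical below 0.2 rad and linear speed of case_a below 0.03 m/s and contact force between case_a and the fingers above 3 N and height (world z) of each of case_b, case_c below 0.006 m and angle between each of case_b, case_c's own z axis and vertical below 0.08 rad and distance of each of case_b, case_c from where it was at the start of the episode below 0.06 m and linear speed of each of case_b, case_c below 0.02 m/s) or (distance between casting_c0 and case_b below 0.065 m and horizontal distance between case_b and pad below 0.045 m and height (world z) of case_b between 0.1 and 0.22 m and angle between case_b's own z axis and vertical below 0.2 rad and linear speed of case_b below 0.03 m/s and contact force between case_b and the fingers above 3 N and height (world z) of each of case_a, case_c below 0.006 m and angle between each of case_a, case_c's own z axis and vertical below 0.08 rad and distance of each of case_a, case_c from where it was at the start of the episode below 0.06 m and linear speed of each of case_a, case_c below 0.02 m/s) or (distance between casting_c0 and case_c below 0.065 m and horizontal distance between case_c and pad below 0.045 m and height (world z) of case_c between 0.1 and 0.22 m and angle between case_c's own z axis and vertical below 0.2 rad and linear speed of case_c below 0.03 m/s and contact force between case_c and the fingers above 3 N and height (world z) of each of case_a, case_b below 0.006 m and angle between each of case_a, case_b's own z axis and vertical below 0.08 rad and distance of each of case_a, case_b from where it was at the start of the episode below 0.06 m and linear speed of each of case_a, case_b below 0.02 m/s))); the arm keeps its last pose, push and grip.
It fails at once if a case is squeezed too hard (both fingers' forces added over 110 N, about 55 N of grip) (contact force between any of case_a, case_b, case_c and the fingers above 110 N).
It fails at once if a bystander (tooth model, carton) is moved more than 20 mm (distance of any of arch, slips from where it was at the start of the episode above 0.02 m).
It also fails if it takes over 72 s, if anything falls off the work surface, if the arm or the gripper's body presses on something with over 40 N, if the wrist force passes 120 N, or if a joint passes its speed limit or range.

## Working session

There is one attempt and no reset: what is moved stays moved. The work goes in short steps, Python scripts to look and compute and a tool call to move; the robot and the scene stay as the last step left them, time stands still between calls to the robot, and variables do not carry over. Pictures are saved under pics/ and viewed, at most 10 in all, crops included, and the job is handed in when it is done.

Besides the shell and the picture viewer there is one more tool, called after "Request:" as name([rows], argument=value, ...), one row to a line, values as JSON. jog_arm: Moves the arm, as the interface text tells. Its arguments: {"type":"object","properties":{"deltas":{"type":"array"},"force":{"type":"number"}},"required":["deltas"]}

```bash
mkdir -p pics; python3 - <<'E'
from plant import r
import cv2,numpy as np
s=r.get_state();print({k:np.round(v,3) for k,v in s.items()})
for n in("top","scene"):
    i=r.camera_info(n);print(n,{k:np.round(v,3).tolist() for k,v in i.items()})
    cv2.imwrite(f"pics/{n}0.png",r.capture(n))
E
```

```text
{'time_s': np.float64(0.0), 'joints': array([ 9.2538e+01,  2.0593e+01,  6.3200e-01, -2.2000e-02, -7.0138e+01,
       -1.6508e+01]), 'qd': array([-0.068,  0.009, -0.024, -0.039,  0.025, -0.002]), 'joint_torque': array([ 1.0000e-03, -5.8272e+01,  2.9306e+01,  6.9970e+00,  7.0000e-03,
       -0.0000e+00]), 'tcp_pos': array([0.163, 0.655, 0.245]), 'eef_rot': array([ 1.7990e+02, -8.0000e-03, -1.3977e+01]), 'contact_force': array([-0.504, -0.68 ,  0.169]), 'moment': array([0.017, 0.009, 0.004]), 'gripper_force': np.float64(0.0), 'gripper_width': np.float64(0.087)}
top {'fx': 402.406, 'fy': 402.406, 'cx': 255.675, 'cy': 194.203, 'view': [[0.013, -1.0, 0.012, 0.055], [0.998, 0.014, 0.063, -0.489], [-0.063, 0.011, 0.998, -1.154], [0.0, 0.0, 0.0, 1.0]]}
scene {'fx': 453.926, 'fy': 453.926, 'cx': 261.137, 'cy': 186.496, 'view': [[0.471, 0.882, 0.019, -0.272], [-0.508, 0.253, 0.823, 0.204], [0.721, -0.397, 0.567, -1.721], [0.0, 0.0, 0.0, 1.0]]}
```

View pics/top0.png

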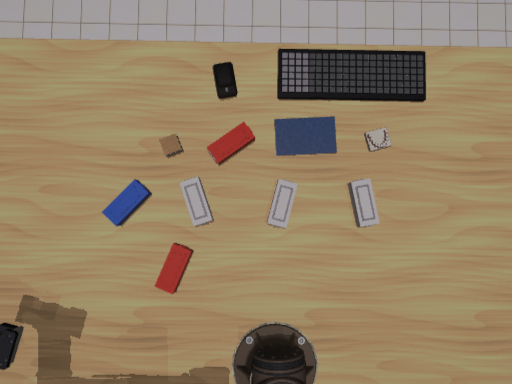

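View pics/scene0.png

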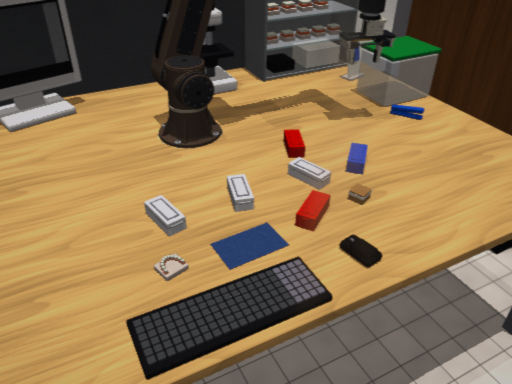

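The top view shows the white cases at about (196,202), (283,204) and (364,203). The pad is at (305,136), the arch at (378,139) and the carton at (171,145). The scene view agrees, and the blue and red boxes are decoys.

```bash
cat > h.py <<'E'
import numpy as np,cv2
def cast(info,px,z):
    V=np.array(info["view"]);R,t=V[:3,:3],V[:3,3];c=-R.T@t
    px=np.atleast_2d(px).astype(float)
    d=np.c_[(px[:,0]-info["cx"])/info["fx"],-(px[:,1]-info["cy"])/info["fy"],-np.ones(len(px))]@R
    return c+d*((z-c[2])/d[:,2])[:,None]
E
python3 - <<'E'
from h import *
from plant import r
im=cv2.imread("pics/top0.png");I=r.camera_info("top")
hsv=cv2.cvtColor(im,cv2.COLOR_BGR2HSV)
# inner bright top face: low saturation
for name,(lo,hi,z,roi) in {"case":((0,0,150),(180,50,255),.042,(160,240,150,400)),"pad":((100,80,30),(130,255,160),.003,(110,165,260,350)),"all":((0,0,60),(180,60,255),.042,(160,240,150,400))}.items():
    m=cv2.inRange(hsv,lo,hi);k=np.zeros_like(m);a,b,c,d=roi;k[a:b,c:d]=m[a:b,c:d]
    k=cv2.morphologyEx(k,cv2.MORPH_CLOSE,np.ones((3,3)))
    for q in cv2.findContours(k,cv2.RETR_EXTERNAL,cv2.CHAIN_APPROX_NONE)[0]:
        if cv2.contourArea(q)<200: continue
        p=cast(I,q[:,0],z)[:,:2].astype(np.float32)*1000
        (cx,cy),(w,h),an=cv2.minAreaRect(p)
        if w<h: w,h,an=h,w,an-90
        print(name,np.round([cx,cy,w,h,(an+90)%180-90],1))
v=[cv2.resize(im[170:235,x:x+50],None,fx=5,fy=5,interpolation=0) for x in(172,258,340)]
cv2.imwrite("pics/crop.png",np.hstack(v))
E
```

```text
case [ 468.2 -249.7  129.7   55.1   11.5]
case [462.5 -13.9 129.3  54.9 -14.1]
case [465.2 233.2 129.4  54.7  19.3]
pad [665.8 -83.3 176.  106.1 -86.7]
all [ 467.1 -244.7  135.2   65.9   11.7]
all [461.6 -12.7 135.2  58.  -13.9]
all [465.  231.  134.7  59.3  19. ]
```

View pics/crop.png

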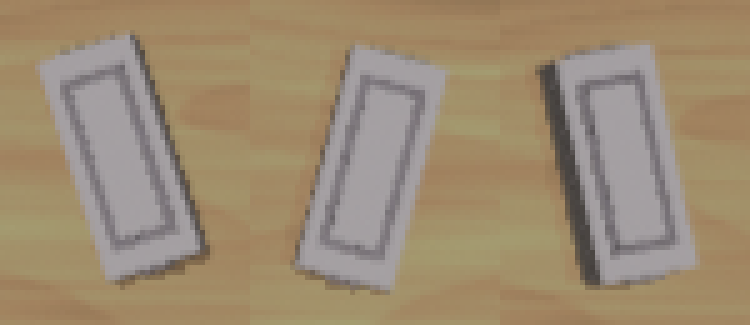

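The crop shows the three top faces cleanly, and the fits match 130 x 56 mm. I'll move to the left case first.

Request:
jog_arm([
  [[1, 3.5, -4.9, 0, 0.073], [1, 3.5, -4.9, 0, 0.073], [1, 3.5, -4.9, 0, 0.073], [1, 3.5, -4.9, 0, 0.073], [1, 3.5, -4.9, 0, 0.073], [1, 3.5, -4.9, 0, 0.073], [1, 3.5, -4.9, -2, 0.073], [1, 3.5, -4.9, -4, 0.07]],
], force=30)

```text
time_s: 1.1
tcp_pos: [0.4391, 0.2692, 0.1919]
eef_rot: [-179.9, -0.2, 19.5]
contact_force: [0.6, 0.4, -0.8]
gripper_width: 0.0877
gripper_force: 0.0
```

Request:
jog_arm([
  [[1, 1.1, -1.5, -3, 0], [1, 1.1, -1.5, -3, 0], [1, 0, 0, 0, 0], [1, 0, 0, 0, 0]],
])

```text
time_s: 1.6
tcp_pos: [0.46, 0.2409, 0.132]
eef_rot: [-180.0, -0.0, 19.3]
contact_force: [-0.6, 0.4, 0.8]
gripper_width: 0.0874
gripper_force: 0.0
```

Request:
jog_arm([
  [[1, 0.5, -0.8, -3, 0], [1, 0, 0, -3, 0], [1, 0, 0, -2.7, 0], [1, 0, 0, -1.5, 0], [1, 0, 0, -0.5, 0], [1, 0, 0, 0, 0], [-1, 0, 0, 0, 0], [-1, 0, 0, 0, 0]],
])

```text
time_s: 2.6
tcp_pos: [0.465, 0.2327, 0.025]
eef_rot: [-180.0, -0.1, 19.3]
contact_force: [0.2, 0.5, -0.8]
gripper_width: 0.073
gripper_force: 0.0
```

Request:
jog_arm([
  [[-1, 0, 0, 0, 0], [-1, 0, 0, 0, 0], [-1, 0, 0, 0, 0], [-1, 0, 0, 0, 0]],
])

```text
time_s: 3.1
tcp_pos: [0.4648, 0.2324, 0.0245]
eef_rot: [180.0, -0.0, 19.3]
contact_force: [-1.1, -1.2, 5.2]
gripper_width: 0.0557
gripper_force: 30.0
```

Request:
jog_arm([
  [[-1, 0, 0, 1, 0], [-1, 0, 0, 2, 0], [-1, 0, 0, 3, 0], [-1, 0, 0, 3, 0], [-1, 0, 0, 2, 0], [-1, 0, 0, 1, 0], [-1, 0, 0, 0, 0], [-1, 0, 0, 0, 0]],
])

```text
time_s: 4.1
tcp_pos: [0.4642, 0.232, 0.1434]
eef_rot: [180.0, 0.1, 19.3]
contact_force: [-0.4, 0.3, -1.8]
gripper_width: 0.0559
gripper_force: 30.0
```

```bash
cat > m.py <<'E'
from h import *
from plant import r
a=[]
for k in range(3):
    s=r.get_state();a.append(np.r_[s["contact_force"],s["moment"]]);r.capture("top")
y=np.radians(s["eef_rot"][2]);m=np.mean(a,0)
print(np.round(s["tcp_pos"],4),np.round(s["eef_rot"],1),s["time_s"],s["gripper_force"],s["gripper_width"])
print("F",np.round(m[:3],2),"M",np.round(m[3:],4),"sd",np.round(np.std(a,0)[3:],3),"own-y moment",round(-m[3]*np.sin(y)+m[4]*np.cos(y),4))
E
python3 m.py
```

```text
[0.4642 0.232  0.1433] [1.80e+02 1.00e-01 1.93e+01] 4.2 30.000048950314522 0.05599101240041529
F [-0.16 -0.2  -1.61] M [-0.0464 -0.0282 -0.0104] sd [0.007 0.032 0.016] own-y moment -0.0112
```

Request:
jog_arm([
  [[-1, 1.4, 0.5, 0, 0], [-1, 2.4, 0.8, 0, 0], [-1, 3.8, 1.3, 0, 0], [-1, 5, 1.7, 0, 0], [-1, 4, 1.4, 0, 0], [-1, 3, 1, 0, 0], [-1, 2, 0.7, 0, 0], [-1, 1, 0.4, 0, 0]],
])

```text
time_s: 5.25
tcp_pos: [0.692, 0.3104, 0.1427]
eef_rot: [180.0, 0.1, 19.3]
contact_force: [0.0, 0.6, -2.3]
gripper_width: 0.0553
gripper_force: 30.0
```

Request:
jog_arm([
  [[-1, 0, 0, 0, 0], [-1, -5.8, -2, 0, 0], [-1, -5.2, -1.8, 0, 0], [-1, -4.2, -1.5, 0, 0], [-1, -3.3, -1.2, 0, 0], [-1, -2.3, -0.8, 0, 0], [-1, -1.3, -0.4, 0, 0], [-1, -0.5, -0.1, 0, 0]],
])

```text
time_s: 6.25
tcp_pos: [0.4643, 0.2324, 0.1448]
eef_rot: [-180.0, -0.1, 19.4]
contact_force: [-0.1, 1.0, -0.8]
gripper_width: 0.0557
gripper_force: 30.0
```

Request:
jog_arm([
  [[-1, 0, 0, 0, 0], [-1, 0, 0, 0, 0]],
])

```text
time_s: 6.5
tcp_pos: [0.4653, 0.2327, 0.1441]
eef_rot: [180.0, -0.0, 19.3]
contact_force: [0.3, 0.5, -1.0]
gripper_width: 0.0555
gripper_force: 30.0
```

```bash
python3 m.py; python3 m.py
```

```text
[0.4652 0.2325 0.144 ] [180.    0.   19.3] 6.6 29.999922662973404 0.05593949526167271
F [ 0.14 -0.05 -1.8 ] M [-0.018  -0.024  -0.0048] sd [0.016 0.011 0.021] own-y moment -0.0167
[0.4649 0.2324 0.144 ] [180.    0.   19.3] 6.75 30.000018775463104 0.05579695455435408
F [-0.46  0.01 -1.65] M [-0.0399 -0.0346  0.0161] sd [0.009 0.014 0.025] own-y moment -0.0194
```

The own-y moment barely changed, and the weight is about 0.17 kg, so this case is quiet. I'll put it back.

Request:
jog_arm([
  [[-1, 0, 0, -3, 0], [-1, 0, 0, -4, 0], [-1, 0, 0, -3, 0], [-1, 0, 0, -1, 0], [-1, 0, 0, -0.6, 0], [-1, 0, 0, -0.3, 0], [-1, 0, 0, -0.1, 0], [-1, 0, 0, 0, 0]],
])

```text
time_s: 7.8
tcp_pos: [0.465, 0.2327, 0.0249]
eef_rot: [-180.0, -0.1, 19.3]
contact_force: [0.2, -0.3, -1.7]
gripper_width: 0.0558
gripper_force: 30.0
```

Request:
jog_arm([
  [[0.6, 0, 0, 0, 0], [1, 0, 0, 0, 0], [1, 0, 0, 0, 0], [1, 0, 0, 0, 0], [1, 0, 0, 2, 0], [1, 0, 0, 4, 0], [1, 0, 0, 4, 0], [1, 0, 0, 1, 0]],
])

```text
time_s: 8.8
tcp_pos: [0.4658, 0.2334, 0.137]
eef_rot: [-179.9, -0.2, 19.3]
contact_force: [0.5, -0.5, -0.9]
gripper_width: 0.0872
gripper_force: 0.0
```

Request:
jog_arm([
  [[1, 0, -4.7, 0, -0.1], [1, 0, -5, 0, -0.1], [1, 0, -5, 0, -0.1], [1, 0, -5, 0, -0.1], [1, -0.3, -5, 0, -0.1], [1, 0, 0, 0, -0.083], [1, 0, 0, -2, 0], [1, 0, 0, 0, 0]],
])

```text
time_s: 9.8
tcp_pos: [0.4603, -0.0152, 0.1128]
eef_rot: [179.9, 0.2, -14.1]
contact_force: [1.1, 0.6, 1.2]
gripper_width: 0.0879
gripper_force: 0.0
```

```bash
python3 m.py; python3 - <<'E'
from h import *
from plant import r
im=r.capture("top");cv2.imwrite("pics/t1.png",im);s=r.get_state();print(s["tcp_pos"])
E
```

```text
[ 0.4615 -0.0146  0.1142] [180.    0.  -14.1] 9.9 0.0 0.0878087978752534
F [0.45 0.11 0.12] M [-0.0156 -0.0332 -0.0173] sd [0.041 0.012 0.02 ] own-y moment -0.036
[ 0.46197865 -0.01436079  0.1147004 ]
```

Request:
jog_arm([
  [[1, 0, 0, -3, 0], [1, 0, 0, -3, 0], [1, 0, 0, -2, 0], [1, 0, 0, -0.8, 0], [1, 0, 0, -0.2, 0], [-1, 0, 0, 0, 0], [-1, 0, 0, 0, 0], [-1, 0, 0, 0, 0]],
])

```text
time_s: 11.0
tcp_pos: [0.462, -0.0145, 0.0248]
eef_rot: [-180.0, -0.0, -14.1]
contact_force: [-0.3, -0.3, 0.6]
gripper_width: 0.0635
gripper_force: 0.0
```

Request:
jog_arm([
  [[-1, 0, 0, 0, 0], [-1, 0, 0, 0, 0], [-1, 0, 0, 0, 0]],
])

```text
time_s: 11.38
tcp_pos: [0.4618, -0.0146, 0.0246]
eef_rot: [-180.0, -0.0, -14.1]
contact_force: [-0.6, 0.4, 6.2]
gripper_width: 0.0559
gripper_force: 30.0
```

Request:
jog_arm([
  [[-1, 0, 0, 1, 0], [-1, 0, 0, 2, 0], [-1, 0, 0, 3, 0], [-1, 0, 0, 3, 0], [-1, 0, 0, 2, 0], [-1, 0, 0, 1, 0], [-1, 0, 0, 0, 0], [-1, 0, 0, 0, 0]],
])

```text
time_s: 12.38
tcp_pos: [0.4611, -0.0148, 0.1434]
eef_rot: [180.0, 0.1, -14.1]
contact_force: [0.3, -0.0, -1.5]
gripper_width: 0.0562
gripper_force: 30.0
```

```bash
python3 m.py; python3 m.py
```

```text
[ 0.4612 -0.0148  0.1434] [ 1.799e+02  1.000e-01 -1.410e+01] 12.475 29.99965690076351 0.05613773917218606
F [ 0.33  0.38 -1.56] M [-0.025   0.0206  0.0282] sd [0.008 0.022 0.019] own-y moment 0.0138
[ 0.4614 -0.0147  0.1437] [ 1.80e+02  1.00e-01 -1.41e+01] 12.625 29.999725073575974 0.05608127247346777
F [ 0.41 -0.33 -1.31] M [-0.0127 -0.025   0.0347] sd [0.02  0.044 0.039] own-y moment -0.0273
```

Request:
jog_arm([
  [[-1, 1.4, -0.3, 0, 0], [-1, 2.4, -0.6, 0, 0], [-1, 3.8, -1, 0, 0], [-1, 5, -1.2, 0, 0], [-1, 4, -1, 0, 0], [-1, 3, -0.7, 0, 0], [-1, 2, -0.5, 0, 0], [-1, 1, -0.3, 0, 0]],
])

```text
time_s: 13.68
tcp_pos: [0.6889, -0.0713, 0.1431]
eef_rot: [180.0, 0.0, -14.1]
contact_force: [-0.6, 0.4, -1.4]
gripper_width: 0.0561
gripper_force: 30.0
```

Request:
jog_arm([
  [[-1, 0, 0, 0, 0], [-1, -6, 1.5, 0, 0], [-1, -5.2, 1.3, 0, 0], [-1, -4.2, 1, 0, 0], [-1, -3.2, 0.8, 0, 0], [-1, -2.3, 0.6, 0, 0], [-1, -1.2, 0.3, 0, 0], [-1, -0.5, 0.1, 0, 0]],
])

```text
time_s: 14.68
tcp_pos: [0.4614, -0.0144, 0.1448]
eef_rot: [-180.0, -0.1, -14.0]
contact_force: [-0.2, -0.0, -1.2]
gripper_width: 0.0561
gripper_force: 30.0
```

Request:
jog_arm([
  [[-1, 0, 0, 0, 0], [-1, 0, 0, 0, 0]],
])

```text
time_s: 14.92
tcp_pos: [0.4623, -0.0146, 0.1442]
eef_rot: [180.0, -0.0, -14.1]
contact_force: [0.5, 0.3, -2.8]
gripper_width: 0.0559
gripper_force: 30.0
```

```bash
python3 m.py; python3 m.py
```

```text
[ 0.4621 -0.0147  0.1441] [180.    0.  -14.1] 15.025 29.999741837382317 0.05571455714004787
F [ 0.45 -0.29 -1.71] M [-0.0472 -0.0125  0.0153] sd [0.026 0.024 0.021] own-y moment -0.0236
[ 0.4619 -0.0147  0.1441] [180.    0.  -14.1] 15.175 29.999780505895615 0.05586375682089332
F [-0.35 -0.25 -1.41] M [0.023  0.0373 0.0287] sd [0.011 0.014 0.022] own-y moment 0.0418
```

The weight is about 0.15 kg and the moment did not shift by 0.075, so this one is quiet too. I'll put it back and go to the third.

Request:
jog_arm([
  [[-1, 0, 0, -3, 0], [-1, 0, 0, -4, 0], [-1, 0, 0, -3, 0], [-1, 0, 0, -1, 0], [-1, 0, 0, -0.6, 0], [-1, 0, 0, -0.3, 0], [-1, 0, 0, -0.1, 0], [-1, 0, 0, 0, 0]],
])

```text
time_s: 16.23
tcp_pos: [0.4621, -0.0145, 0.0248]
eef_rot: [-180.0, -0.1, -14.1]
contact_force: [0.1, 0.6, -1.3]
gripper_width: 0.056
gripper_force: 30.0
```

Request:
jog_arm([
  [[0.6, 0, 0, 0, 0], [1, 0, 0, 0, 0], [1, 0, 0, 0, 0], [1, 0, 0, 0, 0], [1, 0, 0, 2, 0], [1, 0, 0, 4, 0], [1, 0, 0, 3, 0], [1, 0, 0, 0, 0]],
])

```text
time_s: 17.23
tcp_pos: [0.4632, -0.0141, 0.1165]
eef_rot: [-179.8, -0.2, -14.1]
contact_force: [-0.3, -0.0, -0.4]
gripper_width: 0.0875
gripper_force: 0.0
```

Request:
jog_arm([
  [[1, 0, -4.5, 0, 0.09], [1, 0, -5, 0, 0.09], [1, 0, -5, 0, 0.09], [1, 0, -5, 0, 0.09], [1, 0.6, -4, 0, 0.087], [1, 0, 0, 0, 0], [1, 0, 0, 0, 0], [1, 0, 0, 0, 0]],
])

```text
time_s: 18.23
tcp_pos: [0.4674, -0.2487, 0.114]
eef_rot: [-180.0, 0.0, 11.6]
contact_force: [-0.2, 0.1, -0.5]
gripper_width: 0.0877
gripper_force: 0.0
```

Request:
jog_arm([
  [[1, 0, -0.1, -3, 0], [1, 0, 0, -3, 0], [1, 0, 0, -2, 0], [1, 0, 0, -0.7, 0], [1, 0, 0, -0.2, 0], [-1, 0, 0, 0, 0], [-1, 0, 0, 0, 0], [-1, 0, 0, 0, 0]],
])

```text
time_s: 19.23
tcp_pos: [0.4679, -0.2507, 0.0258]
eef_rot: [180.0, -0.1, 11.5]
contact_force: [-0.5, -0.2, 0.4]
gripper_width: 0.0632
gripper_force: 0.0
```

Request:
jog_arm([
  [[-1, 0, 0, 0, 0], [-1, 0, 0, 0, 0], [-1, 0, 0, 0, 0]],
], force=38)

```text
time_s: 19.6
tcp_pos: [0.4678, -0.2507, 0.0256]
eef_rot: [180.0, -0.0, 11.5]
contact_force: [-1.2, 1.4, 5.6]
gripper_width: 0.0557
gripper_force: 38.0
```

Request:
jog_arm([
  [[-1, 0, 0, 1, 0], [-1, 0, 0, 2, 0], [-1, 0, 0, 3, 0], [-1, 0, 0, 3, 0], [-1, 0, 0, 2, 0], [-1, 0, 0, 1, 0], [-1, 0, 0, 0, 0], [-1, 0, 0, 0, 0]],
])

```text
time_s: 20.6
tcp_pos: [0.467, -0.2504, 0.1443]
eef_rot: [-179.9, 0.1, 11.5]
contact_force: [-0.5, -0.1, -3.8]
gripper_width: 0.0555
gripper_force: 38.0
```

```bash
python3 m.py; python3 m.py
```

```text
[ 0.4671 -0.2505  0.1443] [-1.80e+02  1.00e-01  1.15e+01] 20.7 37.99083352088928 0.055640612281249426
F [-0.62 -0.09 -3.56] M [-0.0135 -0.0128  0.0243] sd [0.044 0.018 0.019] own-y moment -0.0098
[ 0.4674 -0.2506  0.1447] [-1.80e+02  1.00e-01  1.15e+01] 20.85 37.99083553254604 0.05580824396377408
F [-0.2   0.35 -3.48] M [-0.0468 -0.0427 -0.0052] sd [0.023 0.039 0.01 ] own-y moment -0.0325
```

It weighs about 0.36 kg, so this is the one carrying the casting. I'll shake it so the casting goes to the +x end.

Request:
jog_arm([
  [[-1, 1.4, 0.3, 0, 0], [-1, 2.4, 0.5, 0, 0], [-1, 3.8, 0.8, 0, 0], [-1, 5, 1, 0, 0], [-1, 4, 0.8, 0, 0], [-1, 3, 0.6, 0, 0], [-1, 2, 0.4, 0, 0], [-1, 1, 0.2, 0, 0]],
])

```text
time_s: 21.9
tcp_pos: [0.695, -0.2041, 0.1442]
eef_rot: [-180.0, 0.0, 11.6]
contact_force: [-0.2, -0.0, -4.0]
gripper_width: 0.0559
gripper_force: 38.0
```

Request:
jog_arm([
  [[-1, 0, 0, 0, 0], [-1, -6, -1.2, 0, 0], [-1, -5.2, -1, 0, 0], [-1, -4.2, -0.9, 0, 0], [-1, -3.2, -0.7, 0, 0], [-1, -2.3, -0.5, 0, 0], [-1, -1.2, -0.2, 0, 0], [-1, -0.5, -0.1, 0, 0]],
])

```text
time_s: 22.9
tcp_pos: [0.4672, -0.2508, 0.1458]
eef_rot: [180.0, -0.0, 11.5]
contact_force: [0.8, -1.2, -3.1]
gripper_width: 0.0557
gripper_force: 38.0
```

Request:
jog_arm([
  [[-1, 0, 0, 0, 0], [-1, 0, 0, 0, 0]],
])

```text
time_s: 23.15
tcp_pos: [0.4684, -0.2505, 0.1452]
eef_rot: [180.0, -0.0, 11.5]
contact_force: [0.2, -0.2, -3.0]
gripper_width: 0.0559
gripper_force: 38.0
```

```bash
python3 m.py; python3 m.py; python3 m.py
```

```text
[ 0.4682 -0.2505  0.1451] [-180.     0.    11.5] 23.25 37.99087151885033 0.055646265367805106
F [ 0.13 -0.43 -3.48] M [-0.0311  0.0063  0.0017] sd [0.008 0.007 0.015] own-y moment 0.0124
[ 0.4679 -0.2505  0.1451] [-180.     0.    11.5] 23.4 37.99073942005634 0.055752561034588914
F [-0.05  0.02 -2.67] M [-0.057  -0.0017 -0.0112] sd [0.018 0.012 0.009] own-y moment 0.0097
[ 0.4677 -0.2506  0.1452] [-180.     0.    11.5] 23.55 37.99065962433815 0.05575113354904397
F [-0.18  0.31 -2.88] M [-0.0409 -0.0021  0.0113] sd [0.053 0.014 0.017] own-y moment 0.0061
```

The moment shifted by about 0.03, so the casting probably slid only part of the way. I'll repeat with a longer full-speed stretch.

Request:
jog_arm([
  [[-1, 1.5, 0.3, 0, 0], [-1, 2.8, 0.6, 0, 0], [-1, 4.2, 0.9, 0, 0], [-1, 5.4, 1.1, 0, 0], [-1, 5, 1, 0, 0], [-1, 4, 0.8, 0, 0], [-1, 3, 0.6, 0, 0], [-1, 1.5, 0.3, 0, 0]],
])

```text
time_s: 24.6
tcp_pos: [0.7438, -0.1937, 0.1439]
eef_rot: [-180.0, 0.0, 11.6]
contact_force: [-0.1, -0.4, -2.9]
gripper_width: 0.0557
gripper_force: 38.0
```

Request:
jog_arm([
  [[-1, 0, 0, 0, 0], [-1, -6, -1.2, 0, 0], [-1, -6, -1.2, 0, 0], [-1, -5.4, -1.1, 0, 0], [-1, -4.2, -0.9, 0, 0], [-1, -3, -0.6, 0, 0], [-1, -1.9, -0.4, 0, 0], [-1, -0.9, -0.2, 0, 0]],
])

```text
time_s: 25.6
tcp_pos: [0.4672, -0.2509, 0.1457]
eef_rot: [180.0, -0.0, 11.5]
contact_force: [0.3, -0.0, -2.6]
gripper_width: 0.0559
gripper_force: 38.0
```

Request:
jog_arm([
  [[-1, 0, 0, 0, 0], [-1, 0, 0, 0, 0]],
])

```text
time_s: 25.85
tcp_pos: [0.4687, -0.2506, 0.1452]
eef_rot: [180.0, -0.0, 11.6]
contact_force: [0.2, -0.1, -2.9]
gripper_width: 0.0559
gripper_force: 38.0
```

```bash
sed -i 's/range(3)/range(10)/' m.py; python3 m.py
```

```text
[ 0.4678 -0.2506  0.1452] [-180.     0.    11.5] 26.3 37.99075283110142 0.0552778057543074
F [ 0.05  0.   -3.24] M [-0.0588  0.0108 -0.0048] sd [0.026 0.028 0.043] own-y moment 0.0224
```

Request:
jog_arm([
  [[-1, 6, 1.2, 0, 0], [-1, 6, 1.2, 0, 0], [-1, 5.4, 1.1, 0, 0], [-1, 4.2, 0.9, 0, 0], [-1, 3, 0.6, 0, 0], [-1, 1.9, 0.4, 0, 0], [-1, 0.9, 0.2, 0, 0], [-1, 0, 0, 0, 0]],
])

```text
time_s: 27.35
tcp_pos: [0.7416, -0.1945, 0.1447]
eef_rot: [-180.0, 0.0, 11.5]
contact_force: [-0.0, 0.4, -3.9]
gripper_width: 0.0559
gripper_force: 38.0
```

```bash
sed -i 's/range(10)/range(16)/' m.py; python3 m.py
```

```text
[ 0.7417 -0.1946  0.1453] [-180.     0.    11.5] 28.1 37.99077361822128 0.05571473663876104
F [-0.09 -0.09 -3.43] M [-0.052  -0.0223 -0.006 ] sd [0.025 0.023 0.024] own-y moment -0.0114
```

Request:
jog_arm([
  [[-1, -6.1, -1.2, 0, 0], [-1, -6.1, -1.2, 0, 0], [-1, -5.6, -1.1, 0, 0], [-1, -4.2, -0.9, 0, 0], [-1, -2.8, -0.6, 0, 0], [-1, -1.7, -0.4, 0, 0], [-1, -0.9, -0.2, 0, 0], [-1, 0, 0, 0, 0]],
])

```text
time_s: 29.15
tcp_pos: [0.468, -0.2507, 0.1454]
eef_rot: [180.0, -0.0, 11.5]
contact_force: [1.2, 0.2, -3.4]
gripper_width: 0.056
gripper_force: 38.0
```

```bash
python3 m.py
```

```text
[ 0.4677 -0.2506  0.1453] [180.   -0.   11.5] 29.9 37.99080803990364 0.05589409010155809
F [ 0.24  0.06 -3.  ] M [-0.041   0.0091 -0.0024] sd [0.023 0.031 0.031] own-y moment 0.0171
```

The moment swings with the casting but may not be saturated. I'll do a stronger stroke: a gentle run-up in +x, then a sharp reversal and a gentle stop.

Request:
jog_arm([
  [[-1, 1.7, 0.3, 0, 0], [-1, 3.2, 0.7, 0, 0], [-1, 4.7, 1, 0, 0], [-1, 6, 1.2, 0, 0], [-1, -6, -1.2, 0, 0], [-1, -4.7, -1, 0, 0], [-1, -3.2, -0.7, 0, 0], [-1, -1.7, -0.3, 0, 0]],
])

```text
time_s: 30.95
tcp_pos: [0.467, -0.2508, 0.1454]
eef_rot: [180.0, -0.0, 11.5]
contact_force: [0.9, 1.1, -3.6]
gripper_width: 0.0559
gripper_force: 38.0
```

Request:
jog_arm([
  [[-1, 0, 0, 0, 0], [-1, 0, 0, 0, 0]],
])

```text
time_s: 31.2
tcp_pos: [0.4691, -0.2506, 0.1456]
eef_rot: [180.0, -0.1, 11.6]
contact_force: [-0.3, -0.1, -2.6]
gripper_width: 0.0561
gripper_force: 38.0
```

```bash
python3 m.py
```

```text
[ 0.4677 -0.2506  0.1453] [-180.    -0.    11.5] 31.95 37.990783005952835 0.055895834882917966
F [-0.05 -0.19 -3.05] M [-0.0473  0.004   0.0052] sd [0.028 0.027 0.022] own-y moment 0.0134
```

Request:
jog_arm([
  [[-1, 1, 0.2, 0, 0], [-1, 2, 0.4, 0, 0], [-1, 3, 0.6, 0, 0], [-1, 4, 0.8, 0, 0], [-1, 4, 0.8, 0, 0], [-1, 3, 0.6, 0, 0], [-1, 2, 0.4, 0, 0], [-1, 1, 0.2, 0, 0]],
])

```text
time_s: 33.0
tcp_pos: [0.6695, -0.2099, 0.1442]
eef_rot: [-180.0, 0.0, 11.6]
contact_force: [-0.5, -0.9, -3.4]
gripper_width: 0.0558
gripper_force: 38.0
```

Request:
jog_arm([
  [[-1, -1.7, -0.3, 0, 0], [-1, -3.2, -0.7, 0, 0], [-1, -4.7, -1, 0, 0], [-1, -6, -1.2, 0, 0], [-1, 6, 1.2, 0, 0], [-1, 4.7, 1, 0, 0], [-1, 3.2, 0.7, 0, 0], [-1, 1.7, 0.3, 0, 0]],
])

```text
time_s: 34.0
tcp_pos: [0.6695, -0.21, 0.1448]
eef_rot: [180.0, -0.0, 11.6]
contact_force: [-0.3, -0.8, -2.7]
gripper_width: 0.056
gripper_force: 38.0
```

Request:
jog_arm([
  [[-1, 0, 0, 0, 0], [-1, 0, 0, 0, 0]],
])

```text
time_s: 34.25
tcp_pos: [0.6671, -0.2106, 0.145]
eef_rot: [-180.0, 0.0, 11.5]
contact_force: [-0.3, 0.3, -2.6]
gripper_width: 0.0557
gripper_force: 38.0
```

```bash
python3 m.py
```

```text
[ 0.6677 -0.2106  0.1452] [-180.     0.    11.5] 35.0 37.99069359898567 0.05603043253959827
F [ 0.02 -0.16 -3.07] M [-0.0371 -0.0515  0.0024] sd [0.033 0.025 0.036] own-y moment -0.043
```

The swing from end to end is now about 0.06 N m, so this is clearly the rattling case. I'll drive the casting to the +x end again with two strong strokes.

Request:
jog_arm([
  [[-1, -1, -0.2, 0, 0], [-1, -2, -0.4, 0, 0], [-1, -3, -0.6, 0, 0], [-1, -4, -0.8, 0, 0], [-1, -4, -0.8, 0, 0], [-1, -3, -0.6, 0, 0], [-1, -2, -0.4, 0, 0], [-1, -1, -0.2, 0, 0]],
])

```text
time_s: 36.05
tcp_pos: [0.4669, -0.2509, 0.1457]
eef_rot: [180.0, -0.0, 11.5]
contact_force: [0.1, 0.6, -3.0]
gripper_width: 0.0557
gripper_force: 38.0
```

Request:
jog_arm([
  [[-1, 1.7, 0.3, 0, 0], [-1, 3.2, 0.7, 0, 0], [-1, 4.7, 1, 0, 0], [-1, 6, 1.2, 0, 0], [-1, -6, -1.2, 0, 0], [-1, -4.7, -1, 0, 0], [-1, -3.2, -0.7, 0, 0], [-1, -1.7, -0.3, 0, 0]],
])

```text
time_s: 37.05
tcp_pos: [0.4675, -0.2508, 0.1452]
eef_rot: [180.0, 0.0, 11.5]
contact_force: [-0.0, 0.5, -2.8]
gripper_width: 0.0561
gripper_force: 38.0
```

Request:
jog_arm([
  [[-1, 1.2, 0.2, 0, 0], [-1, 2.7, 0.6, 0, 0], [-1, 4.2, 0.9, 0, 0], [-1, 6, 1.2, 0, 0], [-1, -6, -1.2, 0, 0], [-1, -4.2, -0.9, 0, 0], [-1, -2.7, -0.6, 0, 0], [-1, -1.2, -0.2, 0, 0]],
])

```text
time_s: 38.05
tcp_pos: [0.4682, -0.2507, 0.1454]
eef_rot: [180.0, -0.0, 11.5]
contact_force: [0.7, -0.1, -3.8]
gripper_width: 0.0562
gripper_force: 38.0
```

Request:
jog_arm([
  [[-1, 0, 0, 0, 0], [-1, 0, 0, 0, 0]],
])

```text
time_s: 38.3
tcp_pos: [0.4693, -0.2505, 0.1455]
eef_rot: [180.0, -0.1, 11.6]
contact_force: [-0.6, 0.4, -2.7]
gripper_width: 0.0555
gripper_force: 38.0
```

```bash
python3 m.py
```

```text
[ 0.4677 -0.2506  0.1453] [180.   -0.   11.5] 39.05 37.99763694405556 0.05595999548433397
F [-0.11 -0.02 -3.25] M [-0.0551  0.0169  0.0123] sd [0.037 0.031 0.022] own-y moment 0.0276
```

The swing is 0.071 N m, which matches the full end-to-end figure. Next I'll go gently to the pad and raise the case 3 cm.

Request:
jog_arm([
  [[-1, 1, 0.8, 0.3, 0], [-1, 2, 1.7, 0.5, 0], [-1, 3, 2.5, 0.5, 0], [-1, 4, 3.4, 0.5, 0], [-1, 4, 3.4, 0.5, 0], [-1, 3, 2.5, 0.4, 0], [-1, 2, 1.7, 0.3, 0], [-1, 0.9, 0.8, 0, 0]],
])

```text
time_s: 40.1
tcp_pos: [0.6686, -0.0802, 0.1752]
eef_rot: [180.0, -0.0, 11.6]
contact_force: [-0.3, 0.1, -3.2]
gripper_width: 0.0561
gripper_force: 38.0
```

Request:
jog_arm([
  [[-1, 0, 0, 0, 0], [-1, 0, 0, 0, 0], [-1, 0, 0, 0, 0], [-1, 0, 0, 0, 0]],
])

```text
time_s: 40.6
tcp_pos: [0.6664, -0.0832, 0.1756]
eef_rot: [180.0, -0.0, 11.5]
contact_force: [0.7, -0.3, -3.4]
gripper_width: 0.0557
gripper_force: 38.0
```

```bash
python3 m.py; python3 - <<'E'
from h import *
from plant import r
a=r.capture("top");b=r.capture("scene");I=r.camera_info("top")
cv2.imwrite("pics/end.png",cv2.resize(np.hstack([a,b]),(800,300)))
hsv=cv2.cvtColor(a,cv2.COLOR_BGR2HSV);k=cv2.inRange(hsv,(0,0,150),(180,50,255));k[:160]=0;k[240:]=0
for q in cv2.findContours(cv2.morphologyEx(k,3,np.ones((3,3))),0,1)[0]:
    if cv2.contourArea(q)>200: print(np.round(cv2.minAreaRect((cast(I,q[:,0],.042)[:,:2]*1000).astype(np.float32))[:2],1).tolist() if 0 else cv2.minAreaRect((cast(I,q[:,0],.042)[:,:2]*1000).astype(np.float32)))
E
```

```text
[ 0.6667 -0.0826  0.1753] [180.   -0.   11.5] 41.35 37.99768142402172 0.05576362433613202
F [ 0.02 -0.2  -3.41] M [-0.055   0.0066  0.0072] sd [0.033 0.019 0.023] own-y moment 0.0175
((465.3575439453125, 234.38661193847656), (131.94039916992188, 55.42024230957031), 19.547718048095703)
```

View pics/end.png

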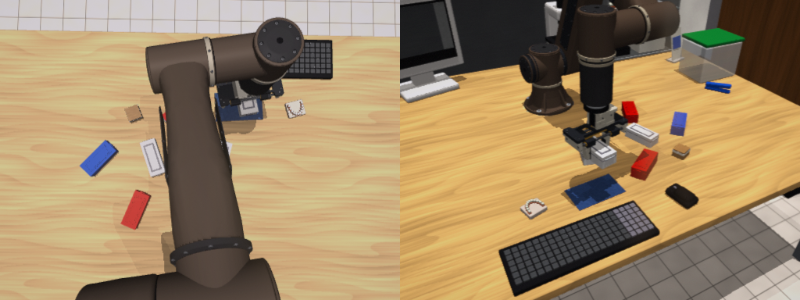

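The picture shows the case held level over the pad at about (240,100) in the top view. The left case is back in place at about (152,158), and the arch and carton are untouched. I'm handing in.

```bash
python3 -c "
from plant import r
print(r.close_job())"
```

```text
the job is handed in; nothing more can be done
None
```

The rattling case is the right-hand one (y ≈ -0.25 m): it is held level about 15 cm above the pad centre at 38 N grip, both quiet cases went back where they stood (the middle one was hidden from the last picture), and I handed the job in at about 41.5 s with no verdict returned.

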